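# Unclip the edge burnisher and lock it in the bench cradle

### The arm

A 6-joint arm with a two-finger parallel gripper is mounted at the origin on a cart in front of the work surface, level with it; the furniture and walls round the work are solid. World frame = base frame: x ahead of the robot, y to its left, z up, the work surface at z = 0. Lengths are in mm, angles in rad, forces in N, time in s.
With the tool pointing down it reaches from about 250 to 775 mm from the base axis. Payload 4 kg.
Tool frame: the origin (TCP) lies at the very end of the fingers, on their centre line; the grasp point (between the pads) lies 19 mm behind it; z points along the fingers, y is the direction in which the jaws open and shut (so a half turn about z gives the same grasp; the last joint's range is limited). The gripper opens to 94 mm and grips with 3 to 60 N. Pads are 16 mm wide; open, the fingers measure 119 mm over their backs; the gripper's body (75 mm by 177 mm) begins 78 mm behind the grasp point.
Start: joints at [-1.32, 0.087, 1.371, -0, 1.684, -0.103], TCP at [190.554, -515.955, 205.506] pointing down, gripper open.
Joint ranges: [-3.1, 3.1], [-0.76, 2.03], [0.27, 2.55], [-1.08, 4.22], [0.17, 2.65], [-2.57, 2.57]. Speed limits (rad/s): [2.79, 2.79, 3.14, 3.14, 3.14, 3.14].

### API

Orientations are given as [roll, pitch, yaw] about the fixed x, y, z axes, in that order (R = Rz(yaw) Ry(pitch) Rx(roll)).
In Python, from bench import env gives the robot as it stands.
- The arm moves only by the shell command python3 -m crank 'ROWS' [FORCE]. ROWS is a JSON object of lists of equal length, an entry for each row: "travel": the shift along the tool's x, y, z in m, a list of three; "spin": the turn about the tool's z in degrees; "hand": the finger opening in m, from 0 to 0.094. A call has 1 to 10 rows; each row shifts and turns the commanded pose from where the row before left it, along the tool's axes as they then stand; what a row does not reach is not made up. A row lasts 1/10 s, in which the tool goes at most 50 mm and 8.59 degrees, less where a joint would pass 70% of its speed; a pose out of reach is approached as far as the arm can. A call is refused whole if a number of a shift passes 0.05 or a number of a turn 8.59, either way. A call with a gripper value outside its range is refused whole. The fingers move at their own pace and stop on an object; FORCE is the grip in N (left out, the last holds). Time passes only in rows, so rows that do not move let the fingers close. It gives the time, the measured TCP pose, the force and the opening at its end, in the units of the state.
- env.state(): the state, without advancing time (a new reading comes with each control period).
- env.snapshot(name): name is "scene" or "top"; returns the picture (480x640x3 uint8, blue, green, red); there is no depth.
- env.camera_model(name): a dict with "fovy" (degrees; the focal length in pixels is half the picture's height over the tangent of half this angle, whatever the lens; pixels are square), "cx", "cy" (the principal point, pixels), "position" and "rotation" of the camera in the world. Camera axes: x right, y down, z forward; pixel columns grow to the right and rows downward; lengths in mm; the calibration is good to about 2 mm. A picture is of the moment at which its call begins. camera_model takes no time and is no camera call.
- env.hand_in(): hands the job in, once; it reports no verdict.
The state is a dict: "t": time; "joints": joint angles; "joint_velocities": joint speeds; "joint_efforts": joint torques, N m; "position": TCP position; "ee_rot": TCP orientation; "wrist_force": force on the tool from outside, world axes, zero at the start; "torque": the same for the moment, N m; "width": finger opening in mm.
Only numpy, scipy, OpenCV 4.12 (cv2) and the standard library are available. Lean on these libraries where they do the work, as an engineer would, in place of code of your own. Each camera call takes 0.05 s, during which the arm holds its last target. There are 200 camera calls.

### The job

Pull the wooden burnisher (the round bar with a thick grooved head at each end) straight forward out of its two spring clips, and lower it all the way into the two V rests of the bench cradle before letting go of it. Then swing the cradle's steel keeper arm down over it, fully closed. Leave the plain rod in its own clips and do not knock the loose things about.

Things in the scene. Friction and masses are not known exactly. Their poses are not given: they have to be found in the camera images.
- burnisher: Edge burnisher to be moved: pale wooden round bar, shaft 20 mm in diameter, with a thick grooved head (30 mm in diameter, the last 20 mm) at each end; 184 mm long, about 0.07 kg. Origin on its axis at mid length; y runs along the bar. At the start it lies level in the two clips of rack_1. The heads begin 70 mm from the middle, so it cannot slide out endways.
- plain_rod: Plain round rod of the same pale wood without heads, 20 mm in diameter, 180 mm long, held the same way in the other, identical rack. Origin on its axis at mid length; y along the rod. To be left alone. (At the back a fixed hand press stands near y = 0.12 m; the red ball of its lever reaches forward to about x = 0.60 m, 0.31 m above the table: keep the wrist clear of it.)
- clips_1 (a point): Middle between the burnisher's two clips, on their axis, 55 mm above the table. y along the clipped bar, z up; the clips open to -x (roughly to the robot). Sprung steel C-clips, 12 mm wide, centred at y = -45 and +45 mm, 26 mm high, lips 16 mm in front of the axis. They yield to a level forward pull of about 12 to 20 N; they open too little to let the bar out upward. It is clear after 28 mm.
- rack_1: Fixed wooden rack of the burnisher; origin on the table below the clips' middle, same axes. Base 75 x 130 mm, 12 mm thick, from x = -20 to +56 mm. Two posts 72 mm high behind the clips (x 16 to 39 mm, each 22 mm wide, at y = -45 and +45 mm). Between the clips the bar is free for 78 mm, down to the base. Which of two racks and cradle stands left, middle or right varies.
- seat (a point): Where the burnisher's middle lies when seated in the cradle, 55 mm above the table. y along the seated bar, z up, -x roughly to the robot. The keeper crosses the shaft at y = +56 mm and is 10 mm wide, so the bar's middle must lie within about 9 mm of this point along y, or a head gets under the keeper. The bar may lie either way round.
- cradle: Fixed bench cradle; origin on the table below the seat, same axes. Wooden base 85 x 150 mm, 12 mm thick, from x = -35 to +50 mm. Two dark wooden rests, each 12 mm wide, 48 mm deep (x) and 60 mm high, at y = -36 and +36 mm, with 90 degree V notches open upward, 37 mm wide at the top. Between the rests the bar is free for 60 mm, down to the base.
- keeper_hinge (a point): Hinge axis of the keeper on the cradle, with the cradle's axes: it lies 36 mm behind (+x) the seat, at y = +56 mm, 14.5 mm above the seat's point (69.5 mm above the table). Its steel hinge cheeks reach 6 mm above it. The axis runs along y.
- keeper (a joint): Hinge angle of the keeper, rad: 0 is closed (the arm lies level above the bar, pointing to -x, its underside 1.5 mm over the shaft), growing as it swings up and back; at pi/2 it stands upright; stop at 1.9. A steel bar 6 mm thick, 10 mm wide, ending in a 14 mm round knob 62 mm from the hinge. A stiff hinge (0.03 N m) holds it wherever left; it starts at 1.3 to 1.75.
- clip_2: Small black binder clip, loose, a bystander. Origin at the centre of its underside.
- pegs_11: Wooden clothes peg, 72 mm long, loose, a bystander. Origin at the centre of its underside.
- eyelet_tin: Round grey tin, 67 mm across and 28 mm high, loose, a bystander. Origin at the centre of its underside.
- tack_hammer: Small hammer, 259 mm long, 22 mm high, lying on the table, loose, a bystander. Origin at the centre of its underside.
There are look-alikes about, which are no part of the job. What is shaped like the cradle but orange is not meant.

How it is judged (in metres and radians):
On the way, in this order (a step that is already met when the one before it is completed fails the run):
1. the burnisher is pulled forward out of its clips, at clip height (x of burnisher in the frame of clips_1 below -0.022 m and z of burnisher in the frame of clips_1 between -0.02 and 0.02 m).
2. the burnisher lies in both V rests while the fingers still hold it (x of burnisher in the frame of seat between -0.005 and 0.005 m and z of burnisher in the frame of seat between -0.006 and 0.006 m and y of burnisher in the frame of seat between -0.012 and 0.012 m and angle between the y axis of burnisher and the y axis of seat, either way round below 0.1 rad and contact force between the fingers and burnisher above 0.3 N), for 0.1 s.
At the end, for the whole second after the job is handed in: The burnisher lies still in both V rests (its middle within 5 mm across, 6 mm in height and 12 mm along of the seat, aligned within 0.1 rad), the keeper is closed over it (below 0.1 rad), and the plain rod is still in its clips (moved less than 12 mm) (x of burnisher in the frame of seat between -0.005 and 0.005 m and z of burnisher in the frame of seat between -0.006 and 0.006 m and y of burnisher in the frame of seat between -0.012 and 0.012 m and angle between the y axis of burnisher and the y axis of seat, either way round below 0.1 rad and value of joint keeper below 0.1 rad and linear speed of burnisher below 0.02 m/s and angular speed of burnisher below 0.2 rad/s and distance of plain_rod from where it was at the start of the episode below 0.012 m); the robot touches nothing.
It fails at once if the plain rod is pulled from its clips (moved 20 mm) (distance of plain_rod from where it was at the start of the episode above 0.02 m).
It fails at once if a loose bystander is knocked more than 30 mm away (distance of any of clip_2, pegs_11, eyelet_tin, tack_hammer from where it was at the start of the episode above 0.03 m).
It also fails if it takes over 61 s, if anything falls off the work surface, if the arm or the gripper's body presses on something with over 40 N, if the wrist force passes 120 N, or if a joint passes its speed limit or range.

## Working session

There is one attempt and no reset: what is moved stays moved. The work goes in short steps, Python scripts to look and compute and a shell command to move; the robot and the scene stay as the last step left them, time stands still between calls to the robot, and variables do not carry over. Pictures are saved under pics/ and viewed, about 8 in all and at most 12, crops included, and the job is handed in when it is done.

```bash
mkdir -p pics; ls
python3 - <<'E'
from bench import env
import cv2
print(env.state())
for n in("scene","top"):
    cv2.imwrite(f"pics/{n}0.png",env.snapshot(n)); print(n,env.camera_model(n))
E
```

```text
pics
{'t': 0.0, 'joints': array([-1.32008506e+00,  8.78908026e-02,  1.37225823e+00, -2.09569261e-05,
        1.68359555e+00, -1.03101470e-01]), 'joint_velocities': array([ 1.24065001e-05, -1.64374740e-03, -9.07395451e-04, -1.08550346e-03,
        3.92020222e-04,  5.86157743e-04]), 'joint_efforts': array([-2.02458350e-04, -3.40172195e+01, -3.02431297e+01,  7.16592162e-02,
        3.27267358e-02, -1.90378614e-04]), 'position': array([ 190.41139245, -515.39417518,  204.33725487]), 'ee_rot': array([-3.13945001e+00, -2.00755847e-04,  3.53810181e-01]), 'wrist_force': array([-0.63225899,  0.12403466,  0.07001738]), 'torque': array([-0.04202695,  0.00677861, -0.02917115]), 'width': 94.00781473213934}
scene {'fovy': 42.32586194063319, 'cx': 319.16219169763815, 'cy': 250.78654169469675, 'position': array([-555.67838123, 1017.41410735, 1705.62451284]), 'rotation': array([-2.38579899, -0.00608752, -2.37107121])}
top {'fovy': 48.89652057576384, 'cx': 325.1957939081334, 'cy': 235.94166668090156, 'position': array([ 360.45256722, -106.74270011, 1583.80982024]), 'rotation': array([-3.05390287, -0.00596474, -1.57586862])}
```

View pics/scene0.png

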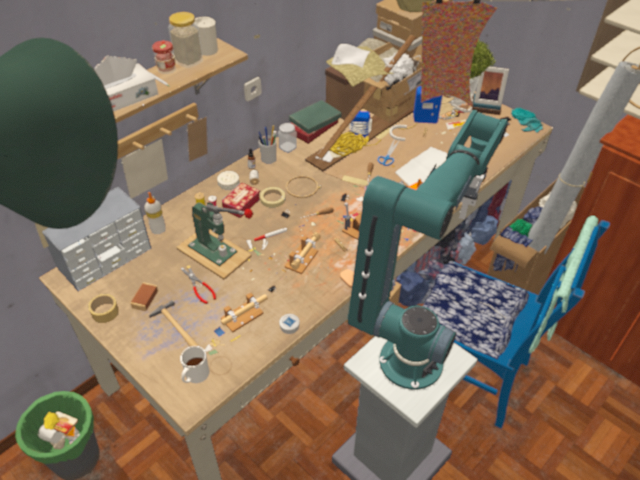

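View pics/top0.png

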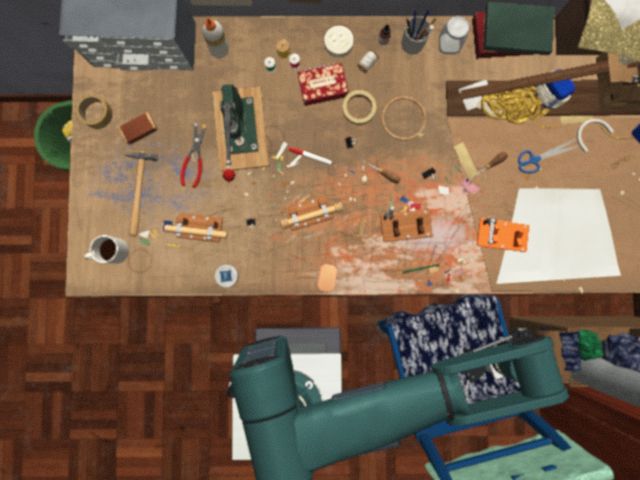

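The top view shows two racks, at about (197,230) and (312,214). The brown cradle is at (407,223), and the orange decoy at (503,235) is ruled out. I'll enlarge this area to tell the racks apart.

Run:
```python
import cv2
import numpy as np
a=cv2.imread("pics/top0.png")
c=np.vstack([cv2.resize(a[195:255,x:x+130],None,fx=6,fy=6,interpolation=cv2.INTER_CUBIC)[:, :780] for x in (150,)]+[cv2.resize(a[185:245,x:x+130],None,fx=6,fy=6,interpolation=cv2.INTER_CUBIC)[:240] for x in (255,)])
d=cv2.resize(a[190:250,150:280],None,fx=6,fy=6,interpolation=cv2.INTER_CUBIC)
e=cv2.resize(a[185:245,270:440],None,fx=4.6,fy=4.6,interpolation=cv2.INTER_CUBIC)
c=np.zeros((600,782,3),np.uint8); d=cv2.resize(a[190:255,150:280],None,fx=4.5,fy=4.5,interpolation=cv2.INTER_CUBIC)
c[:d.shape[0],:d.shape[1]]=d; c[300:300+e.shape[0],:e.shape[1]]=e
cv2.imwrite("pics/crop1.png",c)
```

```text
(no output)
```

View pics/crop1.png

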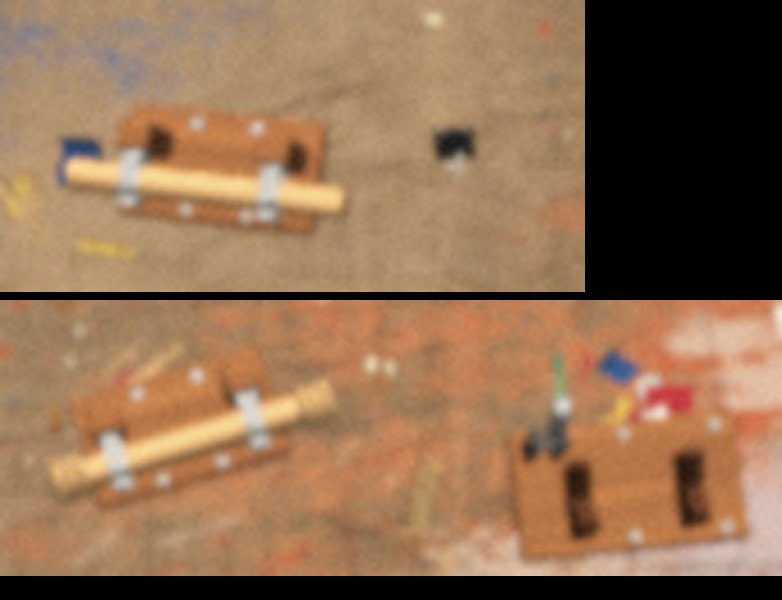

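Left rack (197,230): a plain rod with no heads, to be left alone. Middle rack (312,214): the bar has a thick head at each end, so it is the burnisher. The brown cradle has dark rests and its keeper upright at the left end, around (391,213). Next I'll measure the poses.

```bash
cat > h.py <<'E'
import numpy as np,cv2
from scipy.spatial.transform import Rotation as R
from bench import env
def cam(n):
    m=env.camera_model(n); f=240/np.tan(np.radians(m['fovy']/2))
    r=np.array(m['rotation']); M=R.from_euler('xyz',r).as_matrix()
    return m,f,np.array(m['position']),M
def ray(n,u,z):
    m,f,p,M=cam(n); d=M@np.array([(u[0]-m['cx'])/f,(u[1]-m['cy'])/f,1]); return p+d*(z-p[2])/d[2]
def proj(n,P):
    m,f,p,M=cam(n); c=M.T@(np.array(P)-p); return c[:2]/c[2]*f+[m['cx'],m['cy']]
E
python3 - <<'E'
from h import *
print("base px",proj("top",[0,0,0]),"tcp",proj("top",[190,-515,204]))
a=cv2.imread("pics/top0.png").astype(int); hsv=cv2.cvtColor(a.astype(np.uint8),cv2.COLOR_BGR2HSV)
def show(name,mask,box,z):
    x0,y0,x1,y1=box; m=np.zeros_like(mask); m[y0:y1,x0:x1]=mask[y0:y1,x0:x1]
    cs,_=cv2.findContours(m,cv2.RETR_EXTERNAL,cv2.CHAIN_APPROX_NONE)
    for c in cs:
        if cv2.contourArea(c)<8: continue
        (ctr,sz,an)=cv2.minAreaRect(c); b=cv2.boxPoints((ctr,sz,an))
        W=np.array([ray("top",p,z)[:2] for p in b])
        M=cv2.moments(c)
        print(name,np.round(ctr,1),np.round(sz,1),round(an,1),"world",np.round(ray("top",ctr,z)[:2],1),"sides",np.round([np.linalg.norm(W[0]-W[1]),np.linalg.norm(W[1]-W[2])],1),"dirs",np.round([np.degrees(np.arctan2(*(W[1]-W[0])[::-1])),np.degrees(np.arctan2(*(W[2]-W[1])[::-1]))],1))
pale=((a[...,2]>205)&(a[...,1]>150)&(a[...,0]<170)&(a[...,2]-a[...,0]>60)).astype(np.uint8)
show("rod",pale,(155,215,235,245),55); show("burn",pale,(275,195,350,230),55)
dark=((a.max(2)<105)).astype(np.uint8)
show("dark",dark,(380,200,435,245),60)
base=((hsv[...,0]<16)&(hsv[...,1]>125)).astype(np.uint8)
show("cbase",cv2.morphologyEx(base|dark,cv2.MORPH_OPEN,np.ones((5,5))),(375,200,438,250),12)
for u in [(515,433),(738,415),(748,533),(522,557)]:
    print(np.round(ray("top",(270+u[0]/4.6,185+(u[1]-300)/4.6),12)[:2],1))
E
```

```text
base px [286.13357258 406.13330974] tcp [480.55250469 347.85716793]
rod [218.5 233. ] [13.4  5.2] 6.3 world [504.8 193.4] sides [15.1 38.9] dirs [ -5.5 -96.6]
rod [193.9 230. ] [26.3  5. ] 6.3 world [513.8 264.9] sides [14.5 76.5] dirs [ -5.2 -96.6]
rod [170.5 227.6] [11.3  4.4] 6.3 world [521.2 332.9] sides [12.9 32.8] dirs [ -5.1 -96.6]
burn [286.9 220.9] [ 4.8 12. ] 80.5 world [539.2  -5.2] sides [34.9 14. ] dirs [ -80.7 -170.6]
burn [309.6 214.5] [ 4.9 25.7] 72.9 world [557.9 -71.5] sides [74.9 14.5] dirs [ -73.  -163.3]
burn [333.9 207.1] [ 5.1 15.5] 71.6 world [ 579.4 -142.3] sides [45.4 14.9] dirs [ -71.7 -162.1]
dark [395.4 228.5] [15.1  4.4] 84.8 world [ 515.2 -320.4] sides [12.9 44.1] dirs [ -85.  -175.8]
dark [419.5 225.5] [15.  5.] 90.0 world [ 523.6 -390.7] sides [14.6 43.8] dirs [-90.2 178.8]
dark [390.5 214.5] [7. 3.] 90.0 world [ 556.2 -306.9] sides [ 8.7 20.5] dirs [-90.2 179.1]
cbase [406.8 223.8] [29.1 63.6] 82.9 world [ 533.9 -361.6] sides [191.7  87.8] dirs [ -83.1 -174.3]
cbase [419.  202.5] [5. 8.] 90.0 world [ 598.3 -399.6] sides [24.1 15.2] dirs [-90.2 178.8]
cbase [395.5 202. ] [4. 5.] 90.0 world [ 600.1 -328.8] sides [15.1 12.2] dirs [-90.2 179. ]
cbase [381.5 202.5] [ 5. 13.] 90.0 world [ 598.8 -286.7] sides [39.1 15.2] dirs [-90.2 179.1]
[ 564.2 -287.6]
[ 575.4 -433.5]
[ 498.  -438.3]
[ 483.  -290.9]
```

```bash
python3 -m crank '{"travel":[[0,0,0],[0,0,0],[0,0,0],[0,0,0],[0,0,0],[0,0,0],[0,0,0],[0,0,0],[0,0,0],[0,0,0]],"spin":[-4.5,-8.5,-8.5,-8.5,-8.5,-8.5,-8.5,-8.5,-8.5,-8.5],"hand":[0.07,0.07,0.07,0.07,0.07,0.07,0.07,0.07,0.07,0.07]}' 55
cat >> h.py <<'E'
def go(P,yaw=None):
    s=env.state(); M=R.from_euler('xyz',s['ee_rot']).as_matrix()
    print("t",round(s['t'],2),"pos",np.round(s['position'],1),"rot deg",np.round(np.degrees(s['ee_rot']),2),"F",np.round(s['wrist_force'],1),"w",round(s['width'],1))
    print("  tool shift mm",np.round(M.T@(np.array(P)-s['position']),1))
    if yaw is not None: print("  spin deg",round(np.degrees(s['ee_rot'][2])-yaw,2))
E
python3 -c "
from h import *
go([558,-72,150],106.4)"
```

```text
t: 1.1
position: [190.5, -515.6, 204.8]
ee_rot: [-3.142, -0.001, 1.774]
wrist_force: [0.5, 0.1, -0.2]
width: 70.0
t 1.1 pos [ 190.5 -515.6  204.8] rot deg [-1.8000e+02 -7.0000e-02  1.0162e+02] F [ 0.5  0.1 -0.2] w 70.0
  tool shift mm [360.4 449.3  55.2]
  spin deg -4.78
```

```bash
python3 -m crank '{"travel":[[0.015,0.019,0],[0.025,0.031,0],[0.03,0.0375,0],[0.03,0.0375,0],[0.03,0.0375,0],[0.03,0.0375,0],[0.03,0.0375,0],[0.03,0.0375,0],[0.03,0.0375,0],[0.03,0.0375,0]],"spin":[0,0,0,0,0,0,0,0,0,0],"hand":[0.07,0.07,0.07,0.07,0.07,0.07,0.07,0.07,0.07,0.07]}'
python3 -m crank '{"travel":[[0.03,0.0375,0],[0.025,0.031,0],[0.015,0.019,0],[0.01,0.0125,0],[0,0,0.01],[0,0,0]],"spin":[0,0,0,0,-2.4,-2.4],"hand":[0.07,0.07,0.07,0.07,0.07,0.07]}'
python3 - <<'E'
from h import *
go([558,-72,150],106.4)
for n in("scene","top"): cv2.imwrite(f"pics/{n}1.png",env.snapshot(n))
a=cv2.imread("pics/scene1.png"); u=proj("scene",[558,-72,80]); print(u)
x,y=int(u[0]),int(u[1])
c=cv2.resize(a[y-60:y+40,x-50:x+80],None,fx=6,fy=6,interpolation=cv2.INTER_CUBIC)
b=cv2.imread("pics/scene0.png")
cv2.imwrite("pics/crop2.png",c)
E
```

```text
t: 2.1
position: [479.8, -171.1, 205.1]
ee_rot: [-3.141, -0.0, 1.768]
wrist_force: [0.1, -0.9, -0.1]
width: 70.1
t: 2.7
position: [560.8, -74.6, 193.5]
ee_rot: [-3.138, -0.001, 1.854]
wrist_force: [-1.2, 0.5, 0.4]
width: 69.9
t 2.7 pos [560.8 -74.6 193.5] rot deg [-1.7981e+02 -8.0000e-02  1.0620e+02] F [-1.2  0.5  0.4] w 69.9
  tool shift mm [ 3.2 -1.8 43.5]
  spin deg -0.2
[305.32956333 245.6677088 ]
```

View pics/crop2.png

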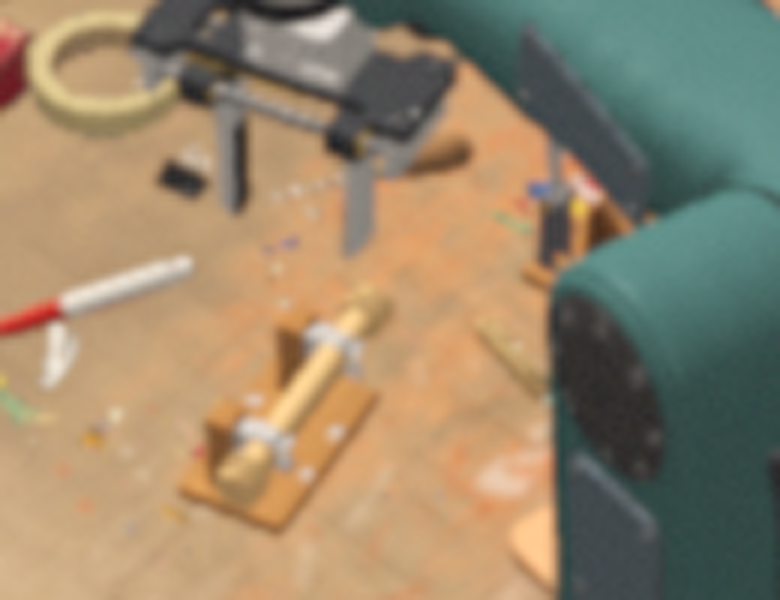

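The view shows the headed bar in its clips, head centres at crop (372,303) and (240,474), with the gripper above it in the right orientation. I'll cross-check these points with the top-view measurement.

Run:
```python
from h import *
P=[ray("scene",(255+u/6,185+v/6),55)[:2] for u,v in((372,303),(240,474))]
print(P,np.mean(P,0),np.linalg.norm(P[0]-P[1]))
b=cv2.imread("pics/scene0.png"); u=proj("scene",[521,-361,40]); print(u); x,y=int(u[0]),int(u[1])
c=cv2.resize(b[y-35:y+35,x-50:x+50],None,fx=7,fy=7,interpolation=cv2.INTER_CUBIC); cv2.imwrite("pics/crop3.png",c); print(x-50,y-35)
```

```text
[array([ 581.25608208, -156.66010829]), array([537.1489609 ,   1.53806028])] [559.20252149 -77.56102401] 164.2318442791767
[364.87064604 219.25477502]
314 184
```

View pics/crop3.png

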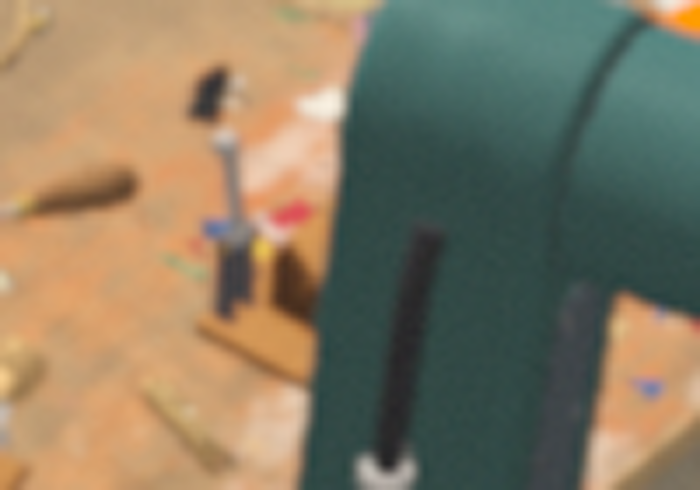

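Both views agree within 6 mm along the bar and 1 mm across, and the 164 mm between head centres is what it should be. I'll descend between the clips and then grip.

```bash
python3 -m crank '{"travel":[[0,-0.002,0.015],[0,0,0.025],[0,0,0.03],[0,0,0.03],[0,0,0.025],[0,0,0.015],[0,0,0.01],[0,0,0.005],[0,0,0],[0,0,0]],"spin":[0,0,0,0,0,0,0,0,0,0],"hand":[0.07,0.07,0.07,0.07,0.07,0.07,0.07,0.07,0.07,0.07]}'
python3 -m crank '{"travel":[[0,0,0.002],[0,0,0],[0,0,0],[0,0,0],[0,0,0],[0,0,0],[0,0,0],[0,0,0]],"spin":[0,0,0,0,0,0,0,0],"hand":[0.03,0.026,0.023,0.021,0.019,0.015,0.01,0.01]}' 55
```

```text
t: 3.8
position: [560.5, -75.8, 41.7]
ee_rot: [3.14, 0.001, 1.851]
wrist_force: [-1.0, 0.0, -0.5]
width: 69.9
t: 4.6
position: [559.5, -75.5, 38.4]
ee_rot: [-3.141, 0.0, 1.851]
wrist_force: [-0.7, 0.4, -0.4]
width: 18.7
```

```bash
python3 -m crank '{"travel":[[0,-0.004,0],[0,-0.005,0],[0,-0.005,0],[0,-0.005,0],[0,-0.005,0],[0,-0.005,0],[0,-0.005,0],[0,-0.005,0],[0,-0.005,0],[0,0,0]],"spin":[0,0,0,0,0,0,0,0,0,0],"hand":[0.01,0.01,0.01,0.01,0.01,0.01,0.01,0.01,0.01,0.01]}' 55
python3 -c "
from h import *
go([558,-72,150])
for n in('scene','top'): cv2.imwrite(f'pics/{n}2.png',env.snapshot(n))
"
```

```text
t: 5.6
position: [516.7, -87.9, 38.5]
ee_rot: [-3.141, 0.0, 1.851]
wrist_force: [-0.2, 0.4, -1.2]
width: 18.9
t 5.6 pos [516.7 -87.9  38.5] rot deg [-179.98    0.    106.04] F [-0.2  0.4 -1.2] w 18.9
  tool shift mm [   3.9   44.1 -111.5]
```

```bash
python3 -m crank '{"travel":[[0,-0.005,-0.01],[0,-0.005,-0.02],[0,0,-0.025],[0,0,-0.025],[0,0,-0.02],[0,0,-0.01],[0,0,0],[0,0,0]],"spin":[0,0,0,0,0,0,0,0],"hand":[0.01,0.01,0.01,0.01,0.01,0.01,0.01,0.01]}'
python3 - <<'E'
from h import *
go([558,-72,150])
ims={}
for n in('scene','top'):
    ims[n]=env.snapshot(n); cv2.imwrite(f'pics/{n}3.png',ims[n])
s=env.state(); g=s['position']+[0,0,19]
out=np.zeros((600,800,3),np.uint8)
u=proj('scene',g).astype(int); v=proj('top',[521,-361,40]).astype(int); w=proj('top',g).astype(int);print(u,v,w)
A=cv2.resize(ims['scene'][u[1]-40:u[1]+35,u[0]-35:u[0]+65],None,fx=4,fy=4,interpolation=cv2.INTER_CUBIC)
out[:300,:400]=A
B=cv2.resize(ims['top'][w[1]-30:w[1]+45,w[0]-50:w[0]+50],None,fx=4,fy=4,interpolation=cv2.INTER_CUBIC); out[:300,400:]=B
C=cv2.resize(ims['top'][v[1]-20:v[1]+20,v[0]-35:v[0]+35],None,fx=7,fy=7,interpolation=cv2.INTER_CUBIC); out[310:590,:490]=C
cv2.imwrite('pics/crop4.png',out)
print("origins",u-[35,40],w-[50,30],v-[35,20])
E
```

```text
t: 6.5
position: [507.3, -90.4, 147.9]
ee_rot: [-3.141, -0.0, 1.851]
wrist_force: [-0.2, 0.1, -0.7]
width: 18.9
t 6.5 pos [507.3 -90.4 147.9] rot deg [-1.7995e+02 -2.0000e-02  1.0607e+02] F [-0.2  0.1 -0.7] w 18.9
  tool shift mm [ 3.6 53.8 -2.2]
[319 233] [408 227] [315 227]
origins [284 193] [265 197] [373 207]
```

View pics/crop4.png

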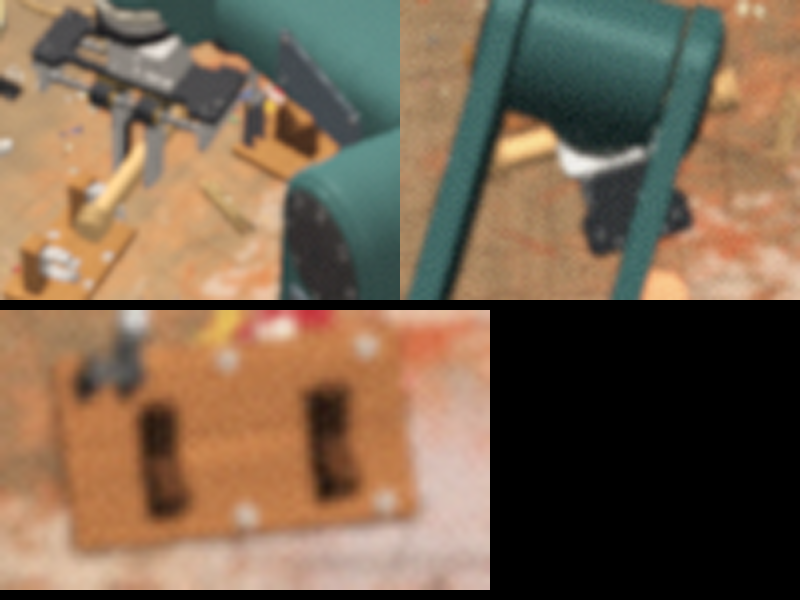

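Both views show the bar held level. The cradle is clear in the top view, so I'll compute the seat and the bar's position in the hand.

Run:
```python
from h import *
C=lambda u,v,z:ray('top',(373+u/7,207+(v-310)/7),z)[:2]
B=lambda u,v,z:ray('top',(265+(u-400)/4,197+v/4),z)[:2]
cor=np.array([C(57,358,12),C(402,335,12),C(415,513,12),C(75,548,12)])
print("corners",np.round(cor,1).tolist(),"sides",np.round(np.linalg.norm(cor-np.roll(cor,-1,0),axis=1),1))
d=(cor[0]-cor[1])+(cor[3]-cor[2]); yaw=np.arctan2(-d[0],d[1]); ex=np.array([np.cos(yaw),np.sin(yaw)]); ey=np.array([-ex[1],ex[0]])
print("yaw",np.degrees(yaw),"seat by base",cor.mean(0)-7.5*ex)
# back-right top corners of the rests, (24,30) and (24,-42)
p=C(174,403,60);q=C(347,382,60); print("rests",p,q,"yaw",np.degrees(np.arctan2(-(p-q)[0],(p-q)[1])), "len",np.linalg.norm(p-q),"seat",(p+q)/2-24*ex+6*ey)
l,r=B(495,155,165),B(738,88,165); s=env.state()
m=(l+r)/2; M=R.from_euler('xyz',s['ee_rot']).as_matrix()
print("bar ends",l,r,"len",np.linalg.norm(l-r),"mid",m,"rel tool",M.T@(np.append(m,s['position'][2])-s['position']))
S=lambda u,v:ray('scene',(284+u/4,193+v/4),165)[:2]
print("scene +y head centre",S(97,218),"expected for mid=tcp",s['position'][:2]+82*np.array([-.277,.961]))
```

```text
corners [[564.4, -285.1], [573.7, -433.5], [497.0, -437.3], [482.6, -291.6]] sides [148.7  76.8 146.4  82. ]
yaw 4.598491042971225 seat by base [ 521.93740282 -362.47856882]
rests [ 539.11082014 -328.0252416 ] [ 547.58239497 -400.15497233] yaw 6.698651439415232 len 72.62551642381925 seat [ 518.94282776 -360.03356517]
bar ends [486.11124243 -17.54356081] [ 530.87453385 -181.85086991] len 170.29575474219746 mid [508.49288814 -99.69721536] rel tool [-9.58440336 -1.02403389 -0.01127073]
scene +y head centre [486.45914754 -15.90316062] expected for mid=tcp [484.10919235 -11.40197165]
```

```bash
python3 -m crank '{"travel":[[0,0,-0.015],[0,0,-0.015],[0,0,0],[0,0,0]],"spin":[3.5,3.5,3.4,0],"hand":[0.01,0.01,0.01,0.01]}'
python3 -c "
from h import *
go([520,-357,75],95.6)"
```

```text
t: 7.0
position: [507.4, -90.4, 177.7]
ee_rot: [-3.14, -0.0, 1.67]
wrist_force: [-0.7, 0.8, -1.1]
width: 18.9
t 7.0 pos [507.4 -90.4 177.7] rot deg [-1.7992e+02 -2.0000e-02  9.5680e+01] F [-0.7  0.8 -1.1] w 18.9
  tool shift mm [-266.6  -13.7  102.6]
  spin deg 0.08
```

```bash
python3 -m crank '{"travel":[[-0.015,-0.001,0],[-0.03,-0.001,0],[-0.04,-0.002,0],[-0.045,-0.002,0],[-0.045,-0.002,0],[-0.04,-0.002,0],[-0.03,-0.002,0],[-0.015,-0.001,0],[-0.0066,-0.0007,0],[0,0,0]],"spin":[0,0,0,0,0,0,0,0,0,0],"hand":[0.01,0.01,0.01,0.01,0.01,0.01,0.01,0.01,0.01,0.01]}'
python3 -m crank '{"travel":[[0,0,0.015],[0,0,0.025],[0,0,0.025],[0,0,0.02],[0,0,0.015],[0,0,0.005],[0,0,0],[0,0,0]],"spin":[0,0,0,0,0,0,0,0],"hand":[0.01,0.01,0.01,0.01,0.01,0.01,0.01,0.01]}'
python3 - <<'E'
from h import *
go([520,-357,38],95.6)
ims={}
for n in('scene','top'):
    ims[n]=env.snapshot(n); cv2.imwrite(f'pics/{n}4.png',ims[n])
u=proj('scene',[520,-361,70]).astype(int); v=proj('top',[521,-361,60]).astype(int); print(u-[40,25],v-[40,25])
out=np.zeros((600,800,3),np.uint8)
out[:298,:560]=cv2.resize(ims['scene'][u[1]-25:u[1]+25,u[0]-40:u[0]+40],(560,298),interpolation=cv2.INTER_CUBIC) if 0 else cv2.resize(ims['scene'][u[1]-25:u[1]+25,u[0]-40:u[0]+40],None,fx=7,fy=7,interpolation=cv2.INTER_CUBIC)[:298]
out[300:600,:480]=cv2.resize(ims['top'][v[1]-25:v[1]+25,v[0]-40:v[0]+40],None,fx=6,fy=6,interpolation=cv2.INTER_CUBIC)
cv2.imwrite('pics/crop5.png',out)
E
```

```text
t: 8.0
position: [520.1, -357.2, 177.8]
ee_rot: [-3.141, -0.001, 1.669]
wrist_force: [0.3, -0.4, -1.0]
width: 18.7
t: 8.8
position: [521.1, -357.3, 74.7]
ee_rot: [3.14, 0.002, 1.67]
wrist_force: [-0.2, 0.5, -0.9]
width: 18.9
t 8.8 pos [ 521.1 -357.3   74.7] rot deg [1.7992e+02 9.0000e-02 9.5700e+01] F [-0.2  0.5 -0.9] w 18.9
  tool shift mm [ 0.4 -1.1 36.7]
  spin deg 0.1
[325 188] [369 201]
```

View pics/crop5.png

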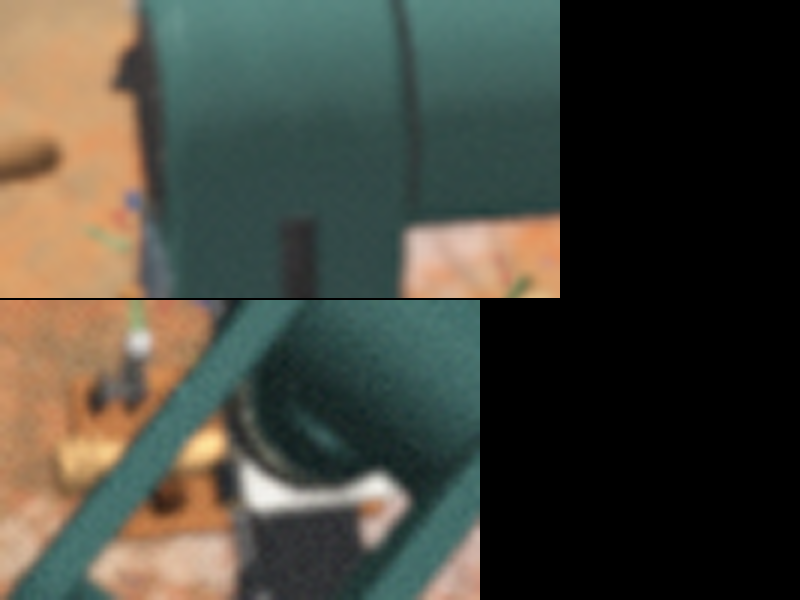

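The scene camera is blocked by the arm. The top view shows the +y head end at crop (58,463) and the bar axis passing through (88,460) and (205,447). I'll project these at the bar's height.

Run:
```python
from h import *
T=lambda u,v,z:ray('top',(369+u/6,201+(v-300)/6),z)[:2]
z=92; e=T(58,463,z); a=T(88,460,z); b=T(205,447,z)
yaw=np.arctan2(-(a-b)[0],(a-b)[1]); print("bar yaw",np.degrees(yaw),"end",e,a,b)
y5=np.radians(5.7); ex=np.array([np.cos(y5),np.sin(y5)]); ey=np.array([-ex[1],ex[0]])
seat=np.array([520.5,-361])
for n,p in(("end",e),("a",a),("b",b)): print(n,"in seat frame x,y",(p-seat)@ex,(p-seat)@ey)
```

```text
bar yaw 6.106403031551714 end [ 513.05365685 -268.400987  ] [ 514.41884993 -282.64323872] [ 520.36643417 -338.2373853 ]
end in seat frame x,y 1.7873855693902367 92.88073259732776
a in seat frame x,y 1.7312916768340054 78.57331005724899
b in seat frame x,y 2.127871769280139 22.663332266425005
```

Along the bar the end reads 92.9 mm against the expected 92. Across it is about 1.8 mm off, which the V will take up. I'll shift 1 mm back and lower, watching the force.

```bash
python3 -m crank '{"travel":[[0,-0.001,0.01],[0,0,0.01],[0,0,0.006],[0,0,0.003],[0,0,0],[0,0,0]],"spin":[0,0,0,0,0,0],"hand":[0.01,0.01,0.01,0.01,0.01,0.01]}'
python3 -m crank '{"travel":[[0,0,0.002],[0,0,0.002],[0,0,0.001],[0,0,0]],"spin":[0,0,0,0],"hand":[0.01,0.01,0.01,0.01]}'
```

```text
t: 9.5
position: [519.4, -357.3, 44.5]
ee_rot: [-3.142, 0.0, 1.67]
wrist_force: [-0.5, -1.7, -1.3]
width: 18.9
t: 9.9
position: [520.9, -357.6, 41.1]
ee_rot: [3.138, 0.002, 1.67]
wrist_force: [3.2, -0.2, 4.6]
width: 18.9
```

```bash
python3 -m crank '{"travel":[[0,0.0015,0],[0,0.0005,0.001],[0,0,0.001],[0,0,0]],"spin":[0,0,0,0],"hand":[0.01,0.01,0.01,0.01]}'
python3 -m crank '{"travel":[[0,0,0.001],[0,0,0.001],[0,0,0]],"spin":[0,0,0],"hand":[0.01,0.01,0.01]}'
```

```text
t: 10.3
position: [522.9, -357.5, 39.0]
ee_rot: [3.138, 0.002, 1.67]
wrist_force: [2.8, 0.0, 6.4]
width: 18.5
t: 10.6
position: [523.4, -357.5, 38.5]
ee_rot: [3.137, 0.003, 1.67]
wrist_force: [1.9, 1.5, 11.2]
width: 18.5
```

```bash
python3 -m crank '{"travel":[[0,0.0007,0],[0,0,0.001],[0,0,0],[0,0,0]],"spin":[0,0,0,0],"hand":[0.01,0.01,0.01,0.01]}'
```

```text
t: 11.0
position: [523.4, -357.5, 38.4]
ee_rot: [3.138, 0.003, 1.67]
wrist_force: [-1.2, 3.3, 14.5]
width: 18.7
```

The height holds at 38.4 mm while the force rises to 14.5 N, so the bar is down in both V's. I'll relieve the push, open, rise and look.

```bash
python3 -m crank '{"travel":[[0,0,-0.001],[0,0,-0.0005],[0,0,0],[0,0,0],[0,0,0],[0,0,0],[0,0,0]],"spin":[0,0,0,0,0,0,0],"hand":[0.01,0.01,0.024,0.03,0.036,0.04,0.04]}' 10
python3 -m crank '{"travel":[[0,0,-0.01],[0,0,-0.02],[0,0,-0.03],[0,0,-0.035],[0,0,-0.035],[0,0,-0.02],[0,0,0],[0,0,0]],"spin":[0,0,0,0,0,0,0,0],"hand":[0.04,0.04,0.04,0.04,0.04,0.02,0,0]}' 10
python3 -m crank '{"travel":[[0.015,0,-0.005],[0.03,0,0],[0.04,0,0],[0.04,0,0],[0.03,0,0],[0.015,0,0],[0,0,0]],"spin":[0,0,0,0,0,0,0],"hand":[0,0,0,0,0,0,0]}'
python3 - <<'E'
from h import *
go([520,-357,200],95.6)
ims={}
for n in('scene','top'):
    ims[n]=env.snapshot(n); cv2.imwrite(f'pics/{n}5.png',ims[n])
u=proj('scene',[520,-361,70]).astype(int); v=proj('top',[521,-361,60]).astype(int); print(u-[40,25],v-[40,25])
out=np.zeros((600,560,3),np.uint8)
out[:300]=cv2.resize(ims['scene'][u[1]-25:u[1]+25,u[0]-40:u[0]+40],None,fx=7,fy=7,interpolation=cv2.INTER_CUBIC)[:300]
out[300:600,:480]=cv2.resize(ims['top'][v[1]-25:v[1]+25,v[0]-40:v[0]+40],None,fx=6,fy=6,interpolation=cv2.INTER_CUBIC)
cv2.imwrite('pics/crop6.png',out)
E
```

```text
t: 11.7
position: [521.6, -356.7, 35.2]
ee_rot: [-3.14, -0.001, 1.67]
wrist_force: [-0.4, -1.0, -0.2]
width: 40.1
t: 12.5
position: [522.1, -356.9, 186.2]
ee_rot: [3.141, 0.001, 1.67]
wrist_force: [0.7, -0.9, 0.2]
width: 18.8
t: 13.2
position: [504.7, -185.6, 190.2]
ee_rot: [-3.14, -0.001, 1.673]
wrist_force: [0.2, -1.3, 0.8]
width: 0.7
t 13.2 pos [ 504.7 -185.6  190.2] rot deg [-1.7992e+02 -5.0000e-02  9.5840e+01] F [ 0.2 -1.3  0.8] w 0.7
  tool shift mm [-172.    -2.2   -9.9]
  spin deg 0.24
[325 188] [369 201]
```

View pics/crop6.png

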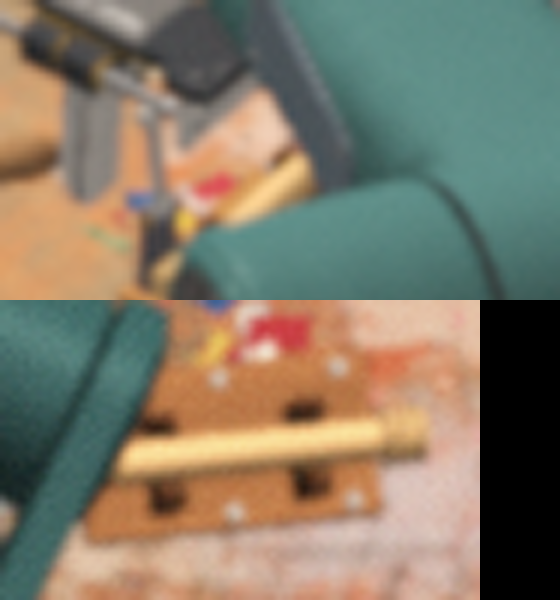

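The bar lies in both V's: in the lower view its axis runs (125,458) to (400,435), and the -y head is clear of the rests. Next I'll refine the seat and hinge and get the keeper's angle from its knob.

Run:
```python
from h import *
T=lambda u,v,z:ray('top',(369+u/6,201+(v-300)/6),z)[:2]
a,b,e=T(125,458,55),T(400,435,55),T(428,434,55)
d=(a-b)/np.linalg.norm(a-b); yaw=np.arctan2(-d[0],d[1]); mid=e+92*d
print("yaw",np.degrees(yaw),"bar mid",mid, "off seat est along y",(mid-[520.5,-361])@d)
y5=np.radians(5.8); ex=np.array([np.cos(y5),np.sin(y5)]); ey=np.array([-ex[1],ex[0]])
C=lambda u,v,z:ray('top',(373+u/7,207+(v-310)/7),z)[:2]
h=np.array([521.5,-361])+36*ex+56*ey
print("hinge",h)
for z in(126,131): print("knob rel hinge x,y at z",z,(C(133,322,z)-h)@ex,(C(133,322,z)-h)@ey)
P=h+40*ex; go([*P,190],95.8)
```

```text
yaw 4.542990000896426 bar mid [ 522.92056792 -360.90244999] off seat est along y -0.09448258034544252
hinge [ 551.65655288 -301.64865361]
knob rel hinge x,y at z 126 12.079181268749076 -2.2431662290490157
knob rel hinge x,y at z 131 11.452872330672058 -1.5041339382551313
t 13.3 pos [ 505.1 -188.1  190.4] rot deg [-1.7995e+02  2.0000e-02  9.5680e+01] F [ 1.  -0.9 -0.6] w 0.8
  tool shift mm [-117.5   75.     0.4]
  spin deg -0.12
```

The bar is within 1 mm of the seat along its length. The keeper stands at about 1.75 rad, with its knob 11.5 mm behind the hinge. I'll go behind it, then push forward and down.

```bash
python3 -m crank '{"travel":[[-0.01,0.01,0],[-0.02,0.015,0],[-0.03,0.02,0],[-0.03,0.017,0],[-0.02,0.01,0],[-0.009,0.005,0],[0,0,0],[0,0,0]],"spin":[0,0,0,0,0,0,0,0],"hand":[0,0,0,0,0,0,0,0]}' 10
python3 -m crank '{"travel":[[0,0,0.015],[0,0,0.025],[0,0,0.022],[0,0,0.015],[0,0,0.005],[0,0,0],[0,0,0]],"spin":[0,0,0,0,0,0,0],"hand":[0,0,0,0,0,0,0]}'
python3 -c "
from h import *
go([551.7,-301.6,72.5],95.8)"
```

```text
t: 14.1
position: [593.2, -298.6, 190.6]
ee_rot: [-3.141, -0.001, 1.669]
wrist_force: [-0.1, 0.2, -1.0]
width: 0.5
t: 14.8
position: [594.2, -298.7, 110.3]
ee_rot: [3.14, 0.001, 1.67]
wrist_force: [-1.0, 0.4, -0.3]
width: 0.4
t 14.8 pos [ 594.2 -298.7  110.3] rot deg [1.799e+02 8.000e-02 9.569e+01] F [-1.   0.4 -0.3] w 0.4
  tool shift mm [  1.4 -42.7  37.7]
  spin deg -0.11
```

```bash
python3 -m crank '{"travel":[[0,-0.006,0],[0,-0.01,0],[0,-0.01,0],[0,-0.01,0],[0,-0.007,0],[0,-0.008,0.004],[0,-0.008,0.006],[0,-0.005,0.006],[0,-0.005,0.006],[0,0,0]],"spin":[0,0,0,0,0,0,0,0,0,0],"hand":[0,0,0,0,0,0,0,0,0,0]}'
python3 -c "
from h import *
go([551.7,-301.6,72.5],95.8)"
python3 -m crank '{"travel":[[0,-0.003,0.004],[0,-0.003,0.004],[0,-0.002,0.003],[0,0,0.002],[0,0,0]],"spin":[0,0,0,0,0],"hand":[0,0,0,0,0]}'
python3 -c "
from h import *
go([551.7,-301.6,72.5],95.8)"
```

```text
t: 15.8
position: [523.7, -305.0, 85.3]
ee_rot: [-3.139, -0.002, 1.669]
wrist_force: [0.4, 0.4, 0.9]
width: 0.6
t 15.8 pos [ 523.7 -305.    85.3] rot deg [-1.7986e+02 -1.0000e-01  9.5640e+01] F [0.4 0.4 0.9] w 0.6
  tool shift mm [ 0.6 28.3 12.7]
  spin deg -0.16
t: 16.3
position: [516.7, -306.1, 73.5]
ee_rot: [-3.141, -0.0, 1.67]
wrist_force: [0.6, -0.6, -0.3]
width: 0.7
t 16.3 pos [ 516.7 -306.1   73.5] rot deg [-1.7995e+02 -3.0000e-02  9.5670e+01] F [ 0.6 -0.6 -0.3] w 0.7
  tool shift mm [ 1.  35.2  0.9]
  spin deg -0.13
```

Now a few small steps down until the closed stop shows in the force.

```bash
python3 -m crank '{"travel":[[0,0,0.001],[0,0,0.001],[0,0,0]],"spin":[0,0,0],"hand":[0,0,0]}'
python3 -m crank '{"travel":[[0,0,0.001],[0,0,0.0005],[0,0,0]],"spin":[0,0,0],"hand":[0,0,0]}'
```

```text
t: 16.6
position: [517.1, -306.3, 72.8]
ee_rot: [3.141, 0.0, 1.67]
wrist_force: [-2.1, 0.4, 3.8]
width: 0.6
t: 16.9
position: [517.2, -306.3, 72.6]
ee_rot: [3.141, 0.001, 1.67]
wrist_force: [-3.4, 2.0, 9.1]
width: 0.6
```

It stops at 72.6 mm (72.5 expected closed), with the force rising to 9 N. I'll retreat and check.

```bash
python3 -m crank '{"travel":[[0,0,-0.005],[0,0,-0.02],[0,0,-0.03],[0,0,-0.035],[0,0,-0.03],[0,0,-0.01],[0,0,0]],"spin":[0,0,0,0,0,0,0],"hand":[0,0,0,0,0,0,0]}'
python3 -m crank '{"travel":[[0,-0.015,0],[0,-0.03,0],[0,-0.04,0],[0,-0.04,0],[0,-0.03,0],[0,-0.015,0],[0,0,0],[0,0,0]],"spin":[0,0,0,0,0,0,0,0],"hand":[0,0,0,0,0,0,0,0]}'
python3 - <<'E'
from h import *
go([520,-357,200],95.6)
ims={}
for n in('scene','top'):
    ims[n]=env.snapshot(n); cv2.imwrite(f'pics/{n}6.png',ims[n])
v=proj('top',[521,-361,60]).astype(int); print(v-[40,25])
out=np.zeros((600,800,3),np.uint8)
out[:300,:480]=cv2.resize(ims['top'][v[1]-25:v[1]+25,v[0]-40:v[0]+40],None,fx=6,fy=6,interpolation=cv2.INTER_CUBIC)
out[300:600,:800]=cv2.resize(ims['top'][130:280,110:510],None,fx=2,fy=2,interpolation=cv2.INTER_CUBIC)
cv2.imwrite('pics/crop7.png',out)
E
```

```text
t: 17.6
position: [517.9, -306.7, 202.0]
ee_rot: [3.139, 0.003, 1.67]
wrist_force: [0.1, -1.2, -1.1]
width: 0.4
t: 18.4
position: [348.4, -322.8, 199.5]
ee_rot: [3.141, -0.001, 1.67]
wrist_force: [0.8, -1.0, 0.5]
width: 0.6
t 18.4 pos [ 348.4 -322.8  199.5] rot deg [ 1.7999e+02 -7.0000e-02  9.5660e+01] F [ 0.8 -1.   0.5] w 0.6
  tool shift mm [-51.  167.4  -0.5]
  spin deg 0.06
[369 201]
```

View pics/crop7.png

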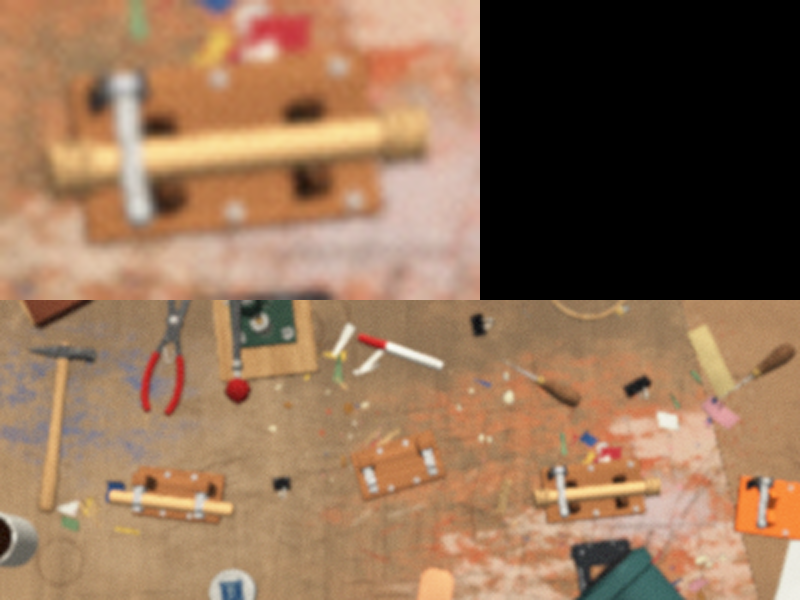

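The top view shows the bar in both V's, with the keeper lying over the shaft between the rest and the head, from crop (122,85) to (140,215). The clips of rack_1 are empty, the plain rod is in its clips, and the loose things are where they were. The robot is clear, so I'm handing in.

```bash
python3 -c "
from bench import env
print(env.hand_in())"
```

```text
the job is handed in; nothing more can be done
None
```

I pulled the burnisher straight forward out of its clips and lowered it into both V rests while still gripping it. I then let go, swung the keeper closed and handed the job in at about 18.5 s. The hand-in gives no verdict, so success is judged only from the checks below.

- **Seating:** the tool held at 38.4 mm while the downward force rose to 14.5 N. The bar's middle measured about 0.1 mm from the estimated seat along its length.
- **Keeper:** the fingertips stopped at 72.6 mm (72.5 mm expected when closed) as the force rose to 9 N. The last picture shows the arm lying over the shaft between the rest and the head.
- **Everything else:** in the last picture the plain rod is in its clips, the loose things look unmoved, and the arm is clear of everything.

**Where checks disagreed:**
- **Cradle pose:** the base and rest estimates of the seat differed by about 3 mm and 2°. The first lowering touched one V slope, and I corrected it by about 2.7 mm using the force reading.
- **Bar in the hand:** one bar length came out at 170 mm instead of 184 mm, so I did not use it. I took the bar's position in the hand from the other views.

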